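# Stow a carton in the drawer that is not locked

### The arm

A 6-joint arm with a two-finger parallel gripper is mounted at the origin on a cart in front of the work surface, level with it; the furniture and walls round the work are solid. World frame = base frame: x ahead of the robot, y to its left, z up, the work surface at z = 0. Lengths are in mm, angles in degrees, forces in N, time in s.
With the tool pointing down it reaches from about 300 to 850 mm from the base axis. Payload 4.2 kg.
Tool frame: the origin (TCP) lies at the very end of the fingers, on their centre line; the grasp point (between the pads) lies 19 mm behind it (hold_point_z is the z of the grasp point in the tool frame, in mm); z points along the fingers, y is the direction in which the jaws open and shut (so a half turn about z gives the same grasp; the last joint's range is limited). The gripper opens to 91 mm and grips with 3 to 60 N. Pads are 32 mm wide; open, the fingers measure 118 mm over their backs; the gripper's body (76 mm by 178 mm) begins 60 mm behind the grasp point.
Start: joints at [-64.171, 18.312, 89.639, -0, 72.044, -1.146], TCP at [260.825, -512.458, 213.976] pointing down, gripper open.
Joint ranges: [-177.97, 177.97], [-48.28, 115.42], [12.27, 149.76], [-77.06, 257.06], [2.81, 150.46], [-146.56, 146.56]. Speed limits (degrees/s): [147.25, 147.25, 180, 180, 180, 180].

### API

Orientations are given as [roll, pitch, yaw] about the fixed x, y, z axes, in that order (R = Rz(yaw) Ry(pitch) Rx(roll)).
In Python, from workcell import state, grab_frame, job_done, hold_point_z gives the robot as it stands. The module is installed in compiled form; this text tells all that it offers.
- The arm moves only by the shell command python3 -m creep 'ROWS' [FORCE]. ROWS is JSON, a list of rows, each a list of 7 numbers: the closure, from 0 (fully open) to 1 (shut), then the shift along the tool's x, y, z in mm, then the turn, a rotation vector about the tool's x, y, z in degrees. A call has 1 to 5 rows; each row shifts and turns the commanded pose from where the row before left it, along the tool's axes as they then stand; what a row does not reach is not made up. A row lasts 1/8 s, in which the tool goes at most 62.5 mm and 10.7 degrees, less where a joint would pass 70% of its speed; a pose out of reach is approached as far as the arm can. A call is refused whole if a number of a shift passes 62.5 or a number of a turn 10.7, either way. A call with a gripper value outside its range is refused whole. The fingers move at their own pace and stop on an object; FORCE is the grip in N (left out, the last holds). Time passes only in rows, so rows that do not move let the fingers close. It gives the time, the measured TCP pose, the force and the opening at its end, in the units of the state.
- state(): the state, without advancing time (a new reading comes with each control period).
- grab_frame(name): name is "scene" or "top"; returns a dict with "frame" (420x560x3 uint8, red, green, blue), "fx", "fy", "cx", "cy" (pixels), "view" (4x4, takes a point from world to camera coordinates). Camera axes: x right, y down, z forward; pixel columns grow to the right and rows downward; lengths in mm; the calibration is good to about 2 mm. A picture is of the moment at which its call begins. There is no depth.
- job_done(): hands the job in, once; it reports no verdict.
The state is a dict: "time_s": time; "qpos": joint angles; "qvel": joint speeds; "effort": joint torques, N m; "ee_pos": TCP position; "ee_rot": TCP orientation; "force": force on the tool from outside, world axes, zero at the start; "torque": the same for the moment, N m; "gripper_width": finger opening in mm.
Only numpy, scipy, OpenCV 4.12 (cv2) and the standard library are available. Lean on these libraries where they do the work, as an engineer would, in place of code of your own. Each camera call takes 0.05 s, during which the arm holds its last target.

### The job

One of the two drawers of the small grey cabinet is locked, and it cannot be seen which. Find the one that is not locked, pull it out all the way to its stop, then lay the light-blue carton flat inside it, same side up as now, and leave that drawer fully out and the locked one shut. The cabinet only stands on its mat: do not drag it about by a locked or fully drawn drawer, and leave the bottles and the jar beside it standing.

Things in the scene. Friction and masses are not known exactly. Their poses are not given: they have to be found in the camera images.
- cabinet_front (a point): low grey cabinet with two drawers side by side, 220 (x) x 290 (y) x 100 mm high, 3.9 kg, loose on a 14 mm high mat: slides if pulled with more than about 12 N. This point: bottom middle of its front, in the plane of the shut white drawer fronts, 14 mm above the desk; the front faces its own -x, z up. Either drawer may be the locked one; nothing visible tells which.
- drawer_left (a joint): travel of the left drawer (on the cabinet's +y side), m: 0 shut, grows as it is pulled out along the cabinet's -x, 0.130 at its stop. It slides with about 2 N. If locked, it has about 4 mm of play and then blocks.
- drawer_right (a joint): travel of the right drawer (on the cabinet's -y side), same meaning as the left one
- drawer_left_pull (a point): middle of the left drawer's steel bar handle: a round bar of 10 mm diameter and 84 mm length along the cabinet's y, 87 mm above the desk, its axis 38 mm in front of the drawer front (33 mm clear gap behind it), 27 mm below the cabinet's top; open above and below. Axes as those of cabinet_front; it moves with the drawer.
- drawer_right_pull (a point): middle of the right drawer's bar handle, the same as the left one
- drawer_left_floor (a point): point on the upper side of the left drawer's floor, 30 mm above the desk, midway across, right behind the drawer front's inner face. Of the floor, the 130 mm behind it (+x) are uncovered when the drawer is fully out. Axes as those of cabinet_front; moves with the drawer. The drawer is inside 122 mm wide (y), 171 mm long (x), its walls 42 mm high over the floor.
- drawer_right_floor (a point): the same point of the right drawer's floor
- slip_carton: light-blue carton lying on the desk in front of the cabinet, 48 (x) x 98 (y) x 34 mm high, rigid. Origin: centre of its underside, z up.
- bottle_large: amber bottle with a blue cap, 57 mm in diameter, 122 mm high, to the right of the cabinet; origin at the centre of its foot, z up. Bystander.
- glass_jar: open clear glass jar, 77 mm in diameter, 102 mm high; origin at the centre of its foot, z up. Bystander.
- dropper: amber dropper bottle with a green bulb, 43 mm in diameter, 108 mm high; origin at the centre of its foot, z up. Bystander.
- clear_bottle: clear bottle with a blue cap, 35 mm in diameter, 81 mm high; origin at the centre of its foot, z up. Bystander.
Not all that is in view belongs to the job. What is shaped like the slip_carton but red is not meant.

How it is judged:
By the outcome, as a careful person would: the job done as asked, in the order asked, and still so for the second after the job is handed in, with the robot touching nothing.
It also fails if it takes over 64 s, if anything falls off the work surface, if the arm or the gripper's body presses on something with over 40 N, if the wrist force passes 120 N, or if a joint passes its speed limit or range.

## Working session

There is one attempt and no reset: what is moved stays moved. The work goes in short steps, Python scripts to look and compute and a shell command to move; the robot and the scene stay as the last step left them, time stands still between calls to the robot, and variables do not carry over. Pictures are saved under pics/ and viewed, and the job is handed in when it is done.

```bash
mkdir -p pics
cat > h.py <<'E'
import numpy as np, cv2
from workcell import state, grab_frame, hold_point_z
def snap(n,out):
    f=grab_frame(n); cv2.imwrite('pics/'+out,cv2.cvtColor(f['frame'],cv2.COLOR_RGB2BGR)); 
    np.savez('pics/'+out+'.npz',**{k:np.array(v) for k,v in f.items()}); return f
def load(out): return dict(np.load('pics/'+out+'.npz'))
def px2w(f,u,v,z):
    V=np.array(f['view'],float);R=V[:3,:3];t=V[:3,3]
    d=R.T@np.array([(u-f['cx'])/f['fx'],(v-f['cy'])/f['fy'],1]);c=-R.T@t
    return c+d*(z-c[2])/d[2]
def w2px(f,p):
    V=np.array(f['view'],float);q=V[:3,:3]@np.array(p,float)+V[:3,3]
    return np.array([f['fx']*q[0]/q[2]+f['cx'],f['fy']*q[1]/q[2]+f['cy']])
def crop(out,x0,y0,x1,y1,s,name):
    im=cv2.imread('pics/'+out)[y0:y1,x0:x1]; cv2.imwrite('pics/'+name,cv2.resize(im,None,fx=s,fy=s,interpolation=cv2.INTER_CUBIC))
E
python3 - <<'E'
from h import *
for n in('scene','top'):
    f=snap(n,n+'0.png'); V=np.array(f['view']); print(n,f['fx'],(-V[:3,:3].T@V[:3,3]).round(),V[:3,:3].round(2).tolist())
print(state(),hold_point_z)
E
```

```text
scene 456.30921475030743 [1416.  -58.  928.] [[0.07, 1.0, 0.01], [0.73, -0.05, -0.68], [-0.68, 0.06, -0.73]]
top 455.02132228389013 [ 472.    8. 1151.] [[0.01, -1.0, 0.02], [-0.99, -0.01, -0.13], [0.13, -0.02, -0.99]]
{'time_s': 0.1, 'qpos': array([-6.41727908e+01,  1.83468501e+01,  8.97007479e+01,  2.59526864e-04,
        7.20410941e+01, -1.14572214e+00]), 'qvel': array([-0.08540612, -0.06079346, -0.16757172, -0.04957291, -0.02368642,
       -0.15636943]), 'effort': array([ 4.84176217e-04, -4.13329554e+01, -2.32509989e+01,  7.29224877e-02,
        4.21392254e-02, -6.62865023e-05]), 'ee_pos': array([ 260.61090564, -512.04670587,  213.20661495]), 'ee_rot': array([-1.79911331e+02, -2.02013348e-03,  2.69728496e+01]), 'force': array([ 0.66447931, -0.6061649 , -0.31985369]), 'torque': array([0.031691  , 0.02163508, 0.00841955]), 'gripper_width': 90.93229276429075} -18.8
```

View pics/top0.png

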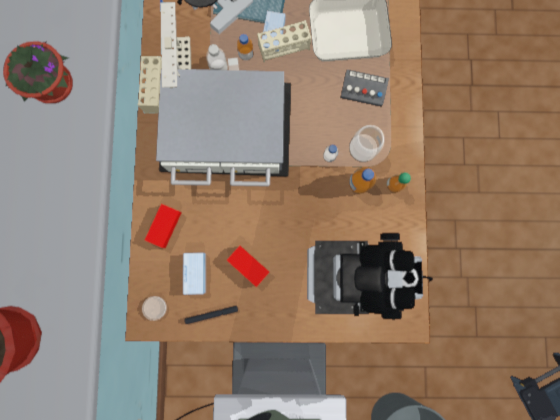

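View pics/scene0.png

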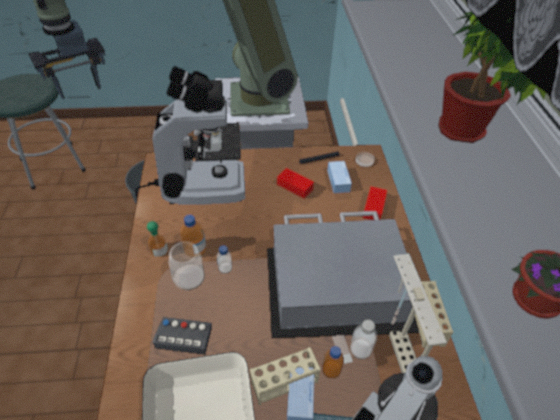

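Run:
```python
from h import *
crop('top0.png',130,60,310,200,4.4,'c1.png')
crop('top0.png',130,190,310,330,4.4,'c2.png')
```

```text
(no output)
```

View pics/c1.png

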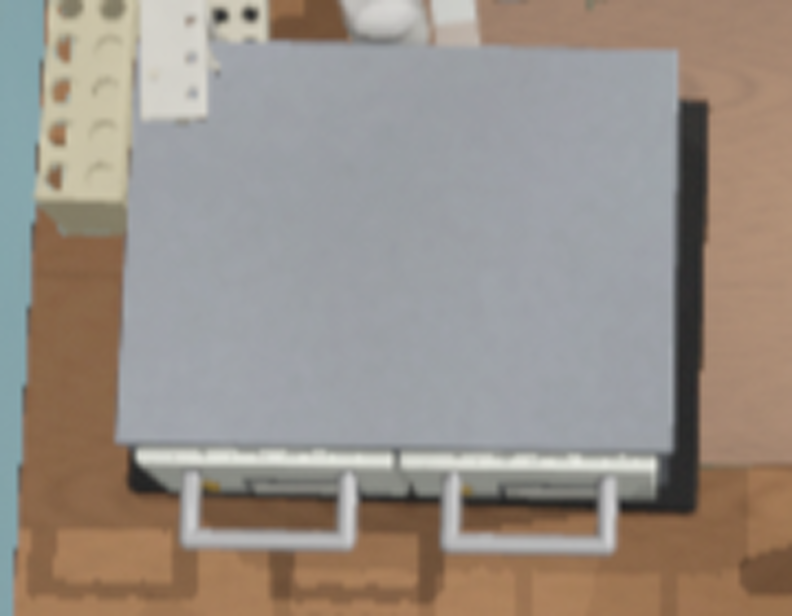

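View pics/c2.png

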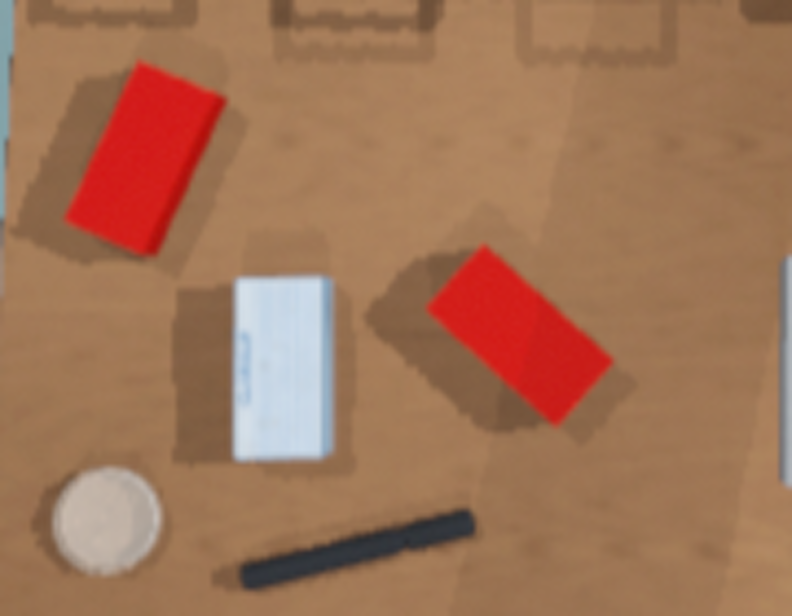

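Run:
```python
from h import *
f=load('top0.png')
def P(c,z,o): return px2w(f,o[0]+c[0]/4.4,o[1]+c[1]/4.4,z)
o1=(130,60);o2=(130,190)
for n,c,z in [('TL',(118,442),114),('TR',(672,450),114),('BL',(140,40),114),('BR',(678,51),114)]+[(k,c,92) for k,c in [('LbL',(183,541)),('LbR',(354,542)),('RbL',(443,544)),('RbR',(614,545))]]: print(n,P(c,z,o1).round(1))
for n,c in [('a',(235,278)),('b',(323,277)),('c',(320,460)),('d',(233,459))]: print(n,P(c,34,o2).round(1))
for n,c,z in [('bottleL cap',(368,175),122),('dropper',(404,178),108),('jar base',(365,148),0),('clear',(332,150),81)]: print(n,px2w(f,*c,z).round())
s=load('scene0.png')
for p in [(432,80,92),(432,80,34)]: print(w2px(s,p))
crop('scene0.png',270,140,430,260,5,'c3.png')
```

```text
TL [703.8 290.9 114. ]
TR [ 7.04e+02 -5.00e-01  1.14e+02]
BL [925.8 289.7 114. ]
BR [925.2  -1.2 114. ]
LbL [655.3 259.8  92. ]
LbR [656.1 168.8  92. ]
RbL [655.7 121.3  92. ]
RbR [656.4  29.8  92. ]
a [492.7 237.5  34. ]
b [493.8 189.1  34. ]
c [394.4 187.3  34. ]
d [394.4 234.6  34. ]
bottleL cap [ 675. -198.  122.]
dropper [ 672. -285.  108.]
jar base [ 771. -215.    0.]
clear [ 743. -119.   81.]
[294.44073467 156.42509858]
[293.56874696 171.72767328]
```

View pics/c3.png

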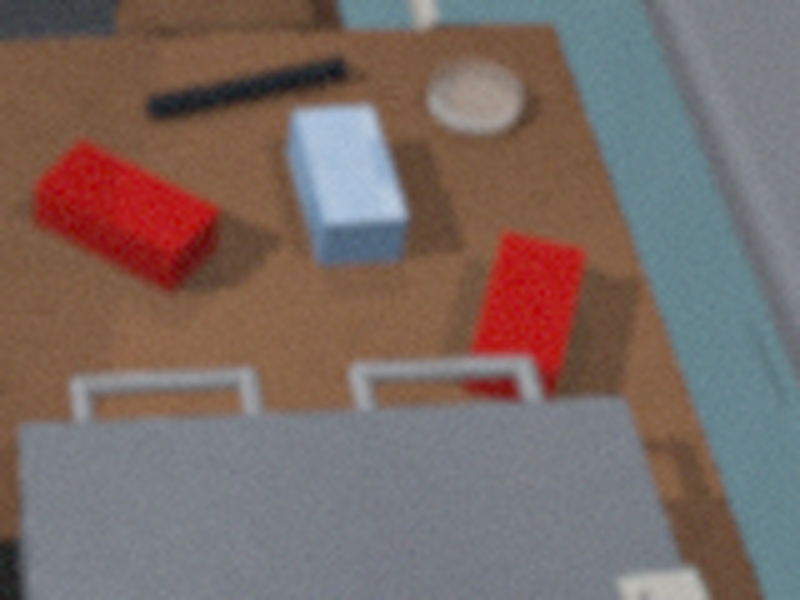

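Run:
```python
from h import *
crop('scene0.png',130,50,290,220,3.5,'c4.png')
crop('top0.png',290,220,450,340,3.5,'c5.png')
a=cv2.imread('pics/c4.png');b=cv2.imread('pics/c5.png');h=max(a.shape[0],b.shape[0])
pad=lambda i:cv2.copyMakeBorder(i,0,h-i.shape[0],0,0,cv2.BORDER_CONSTANT)
c=np.hstack([pad(a),pad(b)]);cv2.imwrite('pics/c45.png',cv2.resize(c,None,fx=.7,fy=.7));print(c.shape)
```

```text
(595, 1120, 3)
```

View pics/c45.png

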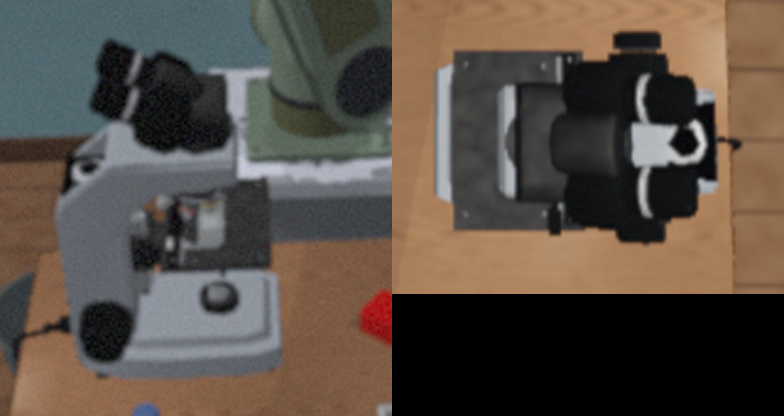

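Run:
```python
from h import *
t=load('top0.png');s=load('scene0.png')
best=[]
for z in range(100,600,20):
    p=px2w(t,404,297.6,z);q=px2w(s,178,74,z);print(z,p[:2].round(),q[:2].round()) if np.linalg.norm(p-q)<150 else 0
for c in [(310,313),(310,240),(424,280)]: print(px2w(t,*c,0).round(),px2w(t,*c,300).round())
```

```text
260 [ 408. -237.] [ 261. -234.]
280 [ 409. -231.] [ 295. -229.]
300 [ 411. -226.] [ 330. -223.]
320 [ 412. -220.] [ 365. -218.]
340 [ 414. -215.] [ 399. -213.]
360 [ 415. -209.] [ 434. -208.]
380 [ 417. -204.] [ 468. -202.]
400 [ 418. -198.] [ 503. -197.]
420 [ 419. -193.] [ 537. -192.]
[350. -74.   0.] [382. -52. 300.]
[530. -73.   0.] [515. -52. 300.]
[ 433. -360.    0.] [ 443. -264.  300.]
```

```bash
python3 -m creep '[[0.65,0,0,-50,0,0,-10.5],[0.65,0,0,-50,0,0,-10.5],[0.65,0,0,-50,0,0,-10.5],[0.65,0,0,-50,0,0,-10.5],[0.65,0,0,-50,0,0,-10.5]]' 20; python3 -m creep '[[0.65,0,0,0,0,0,-10.5],[0.65,0,0,0,0,0,0]]'
```

```text
time_s: 0.72
ee_pos: [260.7, -512.1, 465.2]
ee_rot: [-180.0, -0.0, 79.8]
force: [0.4, -0.6, 0.2]
gripper_width: 44.3
time_s: 0.98
ee_pos: [260.8, -512.5, 463.7]
ee_rot: [-180.0, -0.0, 89.8]
force: [0.3, -0.6, 0.5]
gripper_width: 31.6
```

```bash
python3 -m creep '[[0.65,49,33,0,0,0,0],[0.65,49,33,0,0,0,0],[0.65,49,33,0,0,0,0],[0.65,49,33,0,0,0,0],[0.65,49,33,0,0,0,0]]'; python3 -m creep '[[0.65,49,33,0,0,0,0],[0.65,49,33,0,0,0,0],[0.65,49,33,0,0,0,0],[0.65,49,33,0,0,0,0],[0.65,49,33,0,0,0,0]]';python3 -m creep '[[0.65,49,33,0,0,0,0],[0.65,49,32,10,0,0,0],[0.65,0,0,60,0,0,0],[0.65,0,0,60,0,0,0],[0.65,0,0,0,0,0,0]]'
```

```text
time_s: 1.6
ee_pos: [426.4, -265.6, 462.8]
ee_rot: [-179.9, -0.1, 89.8]
force: [1.1, -1.3, 0.2]
gripper_width: 32.0
time_s: 2.22
ee_pos: [591.6, -20.8, 462.7]
ee_rot: [-179.9, 0.0, 89.8]
force: [0.3, -0.5, -0.6]
gripper_width: 32.2
time_s: 2.85
ee_pos: [651.7, 75.2, 325.3]
ee_rot: [-178.9, 0.1, 89.9]
force: [0.2, 0.6, 1.4]
gripper_width: 31.9
```

```bash
python3 -m creep '[[0.65,0,0,60,0,0,0],[0.65,0,0,60,0,0,0],[0.65,0,0,60,0,0,0],[0.65,0,0,0,0,0,0],[0.65,0,0,0,0,0,0]]'; python3 -c "
from h import *
snap('top','t1.png');snap('scene','s1.png');print(state()['ee_pos'])
crop('top0.png',150,140,290,210,5,'x.png')
crop('top'and't1.png',190,130,310,220,6,'c6.png')"
```

```text
time_s: 3.48
ee_pos: [659.6, 75.5, 158.6]
ee_rot: [179.5, -0.0, 89.9]
force: [0.4, -0.6, 0.1]
gripper_width: 32.0
[659.15518823  75.59351336 158.69862315]
```

View pics/c6.png

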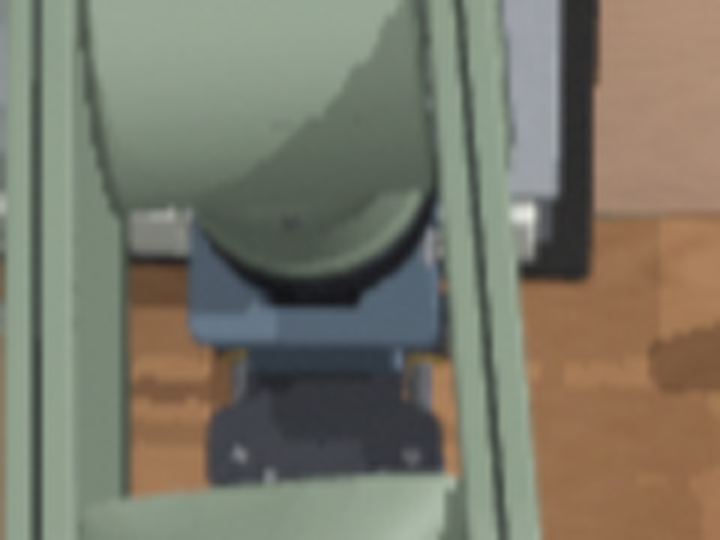

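View pics/s1.png

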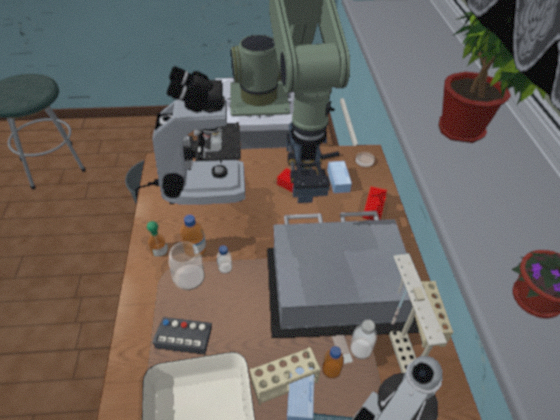

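```bash
python3 -m creep '[[0.65,0,0,0,0,0,0]]'; python3 -c "
from h import *
s=load('scene0.png')
for c in [(74,381),(253,373),(354,369),(536,360)]: print(px2w(s,270+c[0]/5,140+c[1]/5,90).round(1))
t=load('top0.png')
for c in [(135,455),(658,462)]: print(px2w(t,130+c[0]/4.4,60+c[1]/4.4,110).round(1))
"
```

```text
time_s: 3.7
ee_pos: [657.7, 75.5, 156.9]
ee_rot: [179.7, -0.0, 90.0]
force: [0.4, 0.2, -0.4]
gripper_width: 32.1
[656.1  32.9  90. ]
[656.3 122.6  90. ]
[656.7 173.6  90. ]
[656.3 266.3  90. ]
[697.9 282.8 110. ]
[698.2   6.8 110. ]
```

```bash
python3 -m creep '[[0.65,0,-1,25,0,0,0],[0.65,0,0,25,0,0,0],[0.65,0,0,25,0,0,0],[0.65,0,0,12,0,0,0],[0.65,0,0,0,0,0,0]]'; python3 -m creep '[[0.65,0,0,0,0,0,0],[0.65,0,0,0,0,0,0]]'
```

```text
time_s: 4.32
ee_pos: [655.1, 75.4, 67.0]
ee_rot: [-180.0, 0.0, 90.0]
force: [0.7, -0.1, 0.1]
gripper_width: 31.9
time_s: 4.58
ee_pos: [655.8, 75.4, 68.2]
ee_rot: [179.9, -0.0, 90.0]
force: [0.2, -0.4, -0.5]
gripper_width: 32.0
```

```bash
python3 -m creep '[[0.8,0,0,0,0,0,0],[0.9,0,0,0,0,0,0],[0.95,0,0,0,0,0,0],[0.95,0,0,0,0,0,0]]' 6; python3 -m creep '[[0.95,0,-1,0,0,0,0],[0.95,0,-1,0,0,0,0],[0.95,0,0,0,0,0,0]]'
```

```text
time_s: 5.08
ee_pos: [655.8, 75.4, 67.3]
ee_rot: [179.9, -0.0, 90.0]
force: [1.9, -0.5, 1.8]
gripper_width: 9.8
time_s: 5.45
ee_pos: [653.2, 75.4, 67.2]
ee_rot: [180.0, 0.0, 90.0]
force: [2.2, -0.4, 2.4]
gripper_width: 10.0
```

```bash
python3 -m creep '[[0.95,0,-1,0,0,0,0],[0.95,0,0,0,0,0,0]]'; python3 -m creep '[[0.95,0,-1,0,0,0,0],[0.95,0,0,0,0,0,0]]';  python3 -m creep '[[0.95,0,-1,0,0,0,0],[0.95,0,0,0,0,0,0]]'
```

```text
time_s: 5.7
ee_pos: [652.1, 75.4, 67.2]
ee_rot: [180.0, 0.0, 90.0]
force: [1.7, -0.4, 2.5]
gripper_width: 9.8
time_s: 5.95
ee_pos: [651.2, 75.4, 67.2]
ee_rot: [180.0, 0.0, 90.0]
force: [2.0, 0.3, 4.9]
gripper_width: 9.7
time_s: 6.2
ee_pos: [650.2, 75.4, 67.3]
ee_rot: [180.0, 0.0, 90.0]
force: [1.5, 0.6, 4.4]
gripper_width: 9.8
```

```bash
python3 -m creep '[[0.95,0,-1,0,0,0,0],[0.95,0,0,0,0,0,0]]'; python3 -m creep '[[0.95,0,-1,0,0,0,0],[0.95,0,0,0,0,0,0]]';  python3 -m creep '[[0.95,0,-1.5,0,0,0,0],[0.95,0,0,0,0,0,0]]'
```

```text
time_s: 6.45
ee_pos: [649.2, 75.4, 67.2]
ee_rot: [180.0, -0.0, 90.0]
force: [1.4, 0.1, 5.1]
gripper_width: 9.8
time_s: 6.7
ee_pos: [648.2, 75.4, 67.2]
ee_rot: [180.0, -0.0, 90.0]
force: [1.9, 0.7, 5.8]
gripper_width: 9.7
time_s: 6.95
ee_pos: [646.6, 75.4, 67.2]
ee_rot: [180.0, -0.0, 90.0]
force: [1.7, 0.4, 5.6]
gripper_width: 9.6
```

```bash
python3 -m creep '[[0.95,0,-8,0,0,0,0],[0.95,0,-14,0,0,0,0],[0.95,0,-15,0,0,0,0],[0.95,0,-15,0,0,0,0],[0.95,0,-14,0,0,0,0]]' 10; python3 -m creep '[[0.95,0,-14,0,0,0,0],[0.95,0,-14,0,0,0,0],[0.95,0,-10,0,0,0,0],[0.95,0,-4,0,0,0,0],[0.95,0,0,0,0,0,0]]'
```

```text
time_s: 7.58
ee_pos: [580.0, 75.6, 67.2]
ee_rot: [180.0, -0.0, 90.0]
force: [1.9, 0.4, 5.5]
gripper_width: 9.3
time_s: 8.2
ee_pos: [537.2, 75.7, 67.2]
ee_rot: [-179.9, -0.0, 90.0]
force: [-0.3, 0.8, 7.1]
gripper_width: 9.6
```

```bash
python3 -c "
from h import *
snap('scene','s2.png');snap('top','t2.png')"
```

```text
(no output)
```

View pics/s2.png

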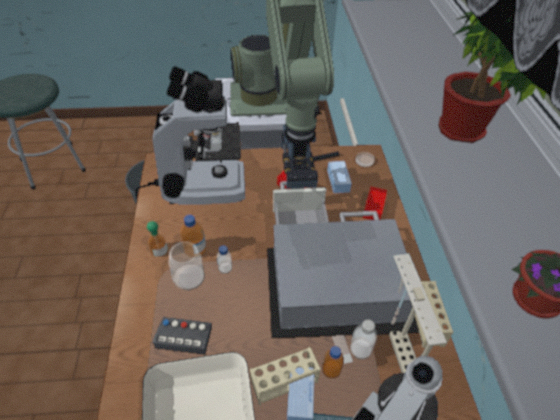

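```bash
python3 -m creep '[[0.95,0,-4,0,0,0,0],[0.95,0,-3,0,0,0,0],[0.95,0,-1,0,0,0,0],[0.95,0,0,0,0,0,0]]'; python3 -m creep '[[0.95,0,-1,0,0,0,0],[0.95,0,0,0,0,0,0]]';python3 -m creep '[[0.95,0,-1,0,0,0,0],[0.95,0,0,0,0,0,0]]'
```

```text
time_s: 8.8
ee_pos: [530.0, 75.7, 67.2]
ee_rot: [-180.0, -0.0, 90.0]
force: [1.6, 1.3, 6.0]
gripper_width: 9.7
time_s: 9.05
ee_pos: [529.2, 75.7, 67.2]
ee_rot: [180.0, -0.0, 90.0]
force: [1.0, 1.0, 6.4]
gripper_width: 9.7
time_s: 9.3
ee_pos: [528.2, 75.7, 67.2]
ee_rot: [180.0, -0.0, 90.0]
force: [1.5, 1.1, 6.0]
gripper_width: 9.6
```

```bash
for i in 1 2 ; do :; done; python3 -m creep '[[0.95,0,-1,0,0,0,0],[0.95,0,0,0,0,0,0]]'; python3 -m creep '[[0.95,0,-0.7,0,0,0,0],[0.95,0,0,0,0,0,0]]'; python3 -m creep '[[0.95,0,-0.7,0,0,0,0],[0.95,0,0,0,0,0,0]]'
```

```text
time_s: 9.55
ee_pos: [528.2, 75.7, 67.2]
ee_rot: [179.9, -0.0, 90.0]
force: [4.6, 2.3, 4.5]
gripper_width: 9.5
time_s: 9.8
ee_pos: [528.2, 75.7, 67.2]
ee_rot: [179.8, -0.0, 90.0]
force: [5.9, 2.6, 3.4]
gripper_width: 9.6
time_s: 10.05
ee_pos: [528.2, 75.7, 67.2]
ee_rot: [179.7, -0.0, 90.0]
force: [6.2, 1.2, 2.2]
gripper_width: 9.4
```

```bash
python3 -m creep '[[0.95,0,1.5,0,0,0,0],[0.8,0,0.7,0,0,0,0],[0.65,0,0,0,0,0,0],[0.65,0,0,0,0,0,0]]'; python3 -m creep '[[0.65,0,0,-15,0,0,0],[0.65,0,0,-25,0,0,0],[0.65,0,0,-30,0,0,0],[0.3,0,0,-40,0,0,0],[0,0,0,-40,0,0,-10.2]]';python3 -m creep '[[0,0,0,0,0,0,-10.2],[0,0,0,0,0,0,-10.2],[0,0,0,0,0,0,-10.2],[0,0,0,0,0,0,-10.2],[0,0,0,0,0,0,-10.2]]';python3 -m creep '[[0,0,0,0,0,0,-10.2],[0,0,0,0,0,0,-10.2],[0,0,0,0,0,0,-10.2],[0,0,0,0,0,0,0],[0,0,0,0,0,0,0]]'
```

```text
time_s: 10.55
ee_pos: [527.1, 75.2, 66.2]
ee_rot: [-179.8, 0.0, 90.0]
force: [-0.4, -0.6, 0.3]
gripper_width: 31.3
time_s: 11.18
ee_pos: [528.1, 75.4, 219.2]
ee_rot: [180.0, 0.0, 100.5]
force: [0.0, -0.1, -0.3]
gripper_width: 49.2
time_s: 11.8
ee_pos: [528.2, 75.4, 218.0]
ee_rot: [180.0, 0.0, 151.5]
force: [-0.1, -0.2, 0.8]
gripper_width: 91.5
time_s: 12.42
ee_pos: [528.3, 75.4, 217.4]
ee_rot: [180.0, 0.0, -178.4]
force: [-0.1, -0.1, -0.7]
gripper_width: 91.1
```

```bash
python3 -m creep '[[0,27,46.3,10,0,0,0],[0,27,46.3,20,0,0,0],[0,27,46.3,30,0,0,0],[0,0,0,40,0,0,0],[0,0,0,40,0,0,0]]'; python3 -m creep '[[0,0,0,0,0,0,0],[0,0,0,0,0,0,0]]'; python3 -c "
from h import *
snap('scene','s3.png');snap('top','t3.png');crop('s3.png',260,130,400,250,5.5,'c7.png');crop('t3.png',150,140,310,320,3.3,'c8.png')"
```

```text
time_s: 13.05
ee_pos: [442.9, 212.7, 76.4]
ee_rot: [180.0, 0.1, -178.2]
force: [-0.0, 0.5, 0.3]
gripper_width: 91.2
time_s: 13.3
ee_pos: [444.2, 212.1, 78.2]
ee_rot: [180.0, 0.1, -178.3]
force: [0.7, -0.0, 0.3]
gripper_width: 91.3
```

View pics/c7.png

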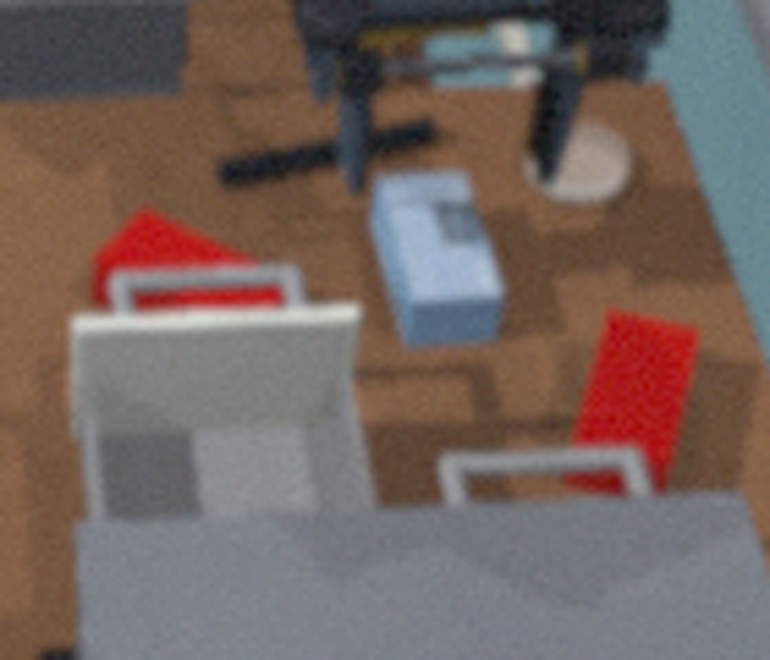

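View pics/c8.png

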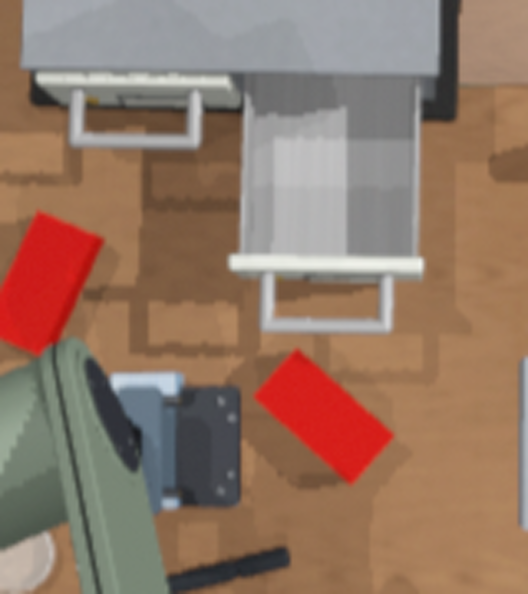

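```bash
python3 -m creep '[[0,0,0,25,0,0,0],[0,0,0,25,0,0,0],[0,0,0,15,0,0,0],[0,0,0,6,0,0,0],[0,0,0,0,0,0,0]]'; python3 -m creep '[[0.3,0,0,0,0,0,0],[0.6,0,0,0,0,0,0],[0.6,0,0,0,0,0,0],[0.6,0,0,0,0,0,0],[0.6,0,0,0,0,0,0]]' 15;  python3 -m creep '[[0.6,0,0,-10,0,0,0],[0.6,0,0,-30,0,0,0],[0.6,0,0,-40,0,0,0],[0.6,0,0,-40,0,0,0],[0.6,0,0,0,0,0,0]]'
```

```text
time_s: 14.02
ee_pos: [443.7, 211.9, 6.6]
ee_rot: [180.0, 0.1, -178.2]
force: [-0.4, 0.4, 0.9]
gripper_width: 91.2
time_s: 14.65
ee_pos: [443.2, 211.8, 6.0]
ee_rot: [180.0, 0.0, -178.2]
force: [-0.7, 0.1, 0.6]
gripper_width: 48.1
time_s: 15.28
ee_pos: [445.2, 212.7, 129.4]
ee_rot: [179.8, 0.4, -178.2]
force: [0.3, 0.7, -1.2]
gripper_width: 47.7
```

```bash
python3 -c "
from h import *
s=load('s3.png');t=load('t3.png')
S=lambda c,z:print('S',z,px2w(s,260+c[0]/5.5,130+c[1]/5.5,z).round(1))
T=lambda c,z:print('T',z,px2w(t,150+c[0]/3.3,140+c[1]/3.3,z).round(1))
S((105,432),30);S((330,428),30);S((75,318),108);S((358,308),108);S((110,280),90);S((300,275),90)
T((230,257),108);T((423,257),108);T((265,324),90);T((392,325),90)
T((245,200),72);T((418,200),72);T((253,248),30);T((22,67),114);T((436,74),114);T((70,143),90);T((200,143),90)
crop('t3.png',215,155,285,245,8,'c9.png')
"
python3 -c "print(1)"
```

```text
S 30 [572.8  26.4  30. ]
S 30 [576.9 137.5  30. ]
S 108 [571.9  10.9 108. ]
S 108 [573.2 144.7 108. ]
S 90 [527.9  31.3  90. ]
S 90 [529.9 124.3  90. ]
T 108 [572.8 142.6 108. ]
T 108 [574.5   8.3 108. ]
T 90 [527.5 118.9  90. ]
T 90 [527.8  29.5  90. ]
T 72 [617.8 137.6  72. ]
T 72 [619.5  12.5  72. ]
T 30 [587.3 135.7  30. ]
T 114 [704.2 291.3 114. ]
T 114 [703.6   0.9 114. ]
T 90 [654.8 261.2  90. ]
T 90 [656.1 168.7  90. ]
1
```

View pics/c9.png

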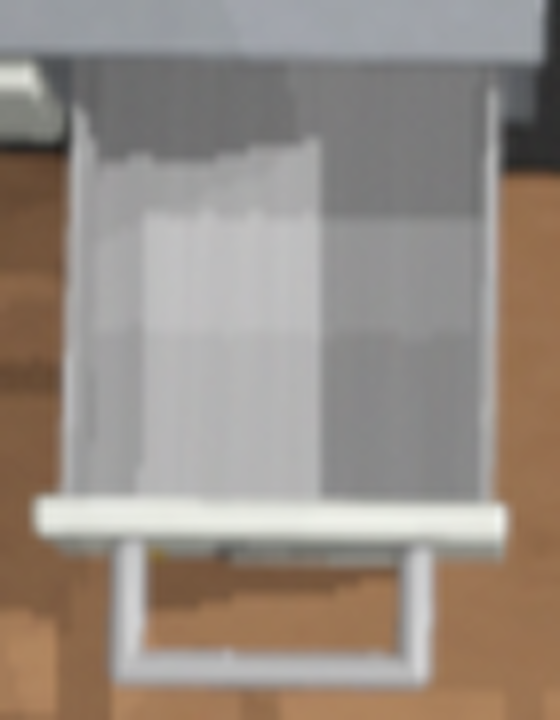

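```bash
python3 -m creep '[[0.6,0,0,-45,0,0,0],[0.6,-34,-26,0,0,0,0],[0.6,-45,-35,0,0,0,0],[0.6,-45,-35,0,0,0,0],[0.6,-37,-28,0,0,0,0]]'; python3 -m creep '[[0.6,-26,-19,0,0,0,0],[0.6,0,0,0,0,0,1.7],[0.6,0,0,0,0,0,0],[0.6,0,0,0,0,0,0]]'; python3 -c "
from h import *
snap('scene','s4.png');snap('top','t4.png');crop('s4.png',250,110,410,250,5,'c10.png');print(state())"
```

```text
time_s: 15.9
ee_pos: [608.7, 91.3, 169.6]
ee_rot: [-180.0, -0.1, -178.3]
force: [1.1, 0.7, -0.8]
gripper_width: 47.9
time_s: 16.4
ee_pos: [633.4, 75.3, 170.7]
ee_rot: [-180.0, -0.1, -179.9]
force: [-0.6, 0.6, -0.6]
gripper_width: 47.8
{'time_s': 16.5, 'qpos': array([ 5.74588753e+00,  2.55673910e+01,  8.45940987e+01,  7.49245376e-04,
        6.98477705e+01, -8.43990284e+01]), 'qvel': array([-0.0570464 , -0.02673994, -0.20193816, -0.07837473, -0.12057086,
        0.08381992]), 'effort': array([-1.05158617e-01, -4.77507448e+01, -2.29920816e+01, -3.17296910e-02,
        8.08214257e-02, -1.70120547e-04]), 'ee_pos': array([633.75514957,  75.33205122, 171.10579534]), 'ee_rot': array([-1.79999796e+02, -9.28467078e-03, -1.79855342e+02]), 'force': array([-0.56403319,  0.41600681, -1.02527654]), 'torque': array([ 0.13369034, -0.14726515, -0.00992486]), 'gripper_width': 47.58568565037385}
```

View pics/c10.png

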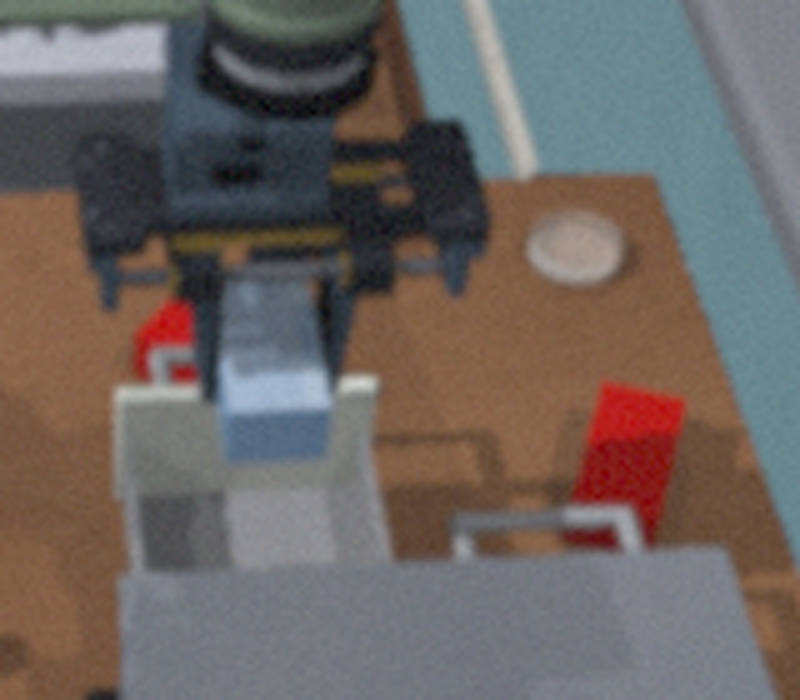

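```bash
python3 -m creep '[[0.6,-2,0,30,0,0,0],[0.6,0,0,40,0,0,0],[0.6,0,0,30,0,0,0],[0.6,0,0,20,0,0,0],[0.6,0,0,8,0,0,0]]'; python3 -m creep '[[0.6,0,0,3,0,0,0],[0.6,0,0,0,0,0,0],[0.6,0,0,0,0,0,0]]'; python3 -m creep '[[0.6,0,0,1.5,0,0,0],[0.6,0,0,0,0,0,0]]'
```

```text
time_s: 17.12
ee_pos: [635.5, 75.0, 41.9]
ee_rot: [-180.0, -0.1, -179.9]
force: [-0.3, -0.5, -0.2]
gripper_width: 47.7
time_s: 17.5
ee_pos: [637.0, 74.7, 40.9]
ee_rot: [180.0, 0.1, -179.9]
force: [0.2, 0.6, -0.7]
gripper_width: 48.0
time_s: 17.75
ee_pos: [636.5, 74.5, 38.6]
ee_rot: [-180.0, 0.0, -179.9]
force: [0.2, 0.4, -0.8]
gripper_width: 48.1
```

```bash
python3 -m creep '[[0.6,0,0,1.2,0,0,0],[0.6,0,0,0,0,0,0]]'; python3 -m creep '[[0.6,0,0,1,0,0,0],[0.6,0,0,0,0,0,0]]'; python3 -m creep '[[0.6,0,0,0.5,0,0,0],[0.6,0,0,0,0,0,0]]'
```

```text
time_s: 18.0
ee_pos: [636.4, 74.6, 37.1]
ee_rot: [-180.0, -0.0, -179.9]
force: [-0.3, -0.2, -1.2]
gripper_width: 48.1
time_s: 18.25
ee_pos: [636.4, 74.6, 36.1]
ee_rot: [-180.0, -0.0, -179.9]
force: [0.4, -0.1, -0.9]
gripper_width: 48.2
time_s: 18.5
ee_pos: [636.5, 74.6, 36.0]
ee_rot: [-180.0, 0.0, -179.9]
force: [-1.2, 0.2, 1.2]
gripper_width: 48.0
```

Floor contact at the expected height (TCP 36, so the carton's underside is at 30). Release and rise.

```bash
python3 -m creep '[[0.4,0,0,0,0,0,0],[0.3,0,0,0,0,0,0],[0.3,0,0,0,0,0,0],[0.3,0,0,0,0,0,0]]'; python3 -m creep '[[0.3,0,0,-10,0,0,0],[0.3,0,0,-20,0,0,0],[0.3,0,0,-40,0,0,0],[0.3,0,0,-50,0,0,0],[0.3,0,0,-50,0,0,0]]'; python3 -m creep '[[0.3,50,0,-50,0,0,0],[0.3,60,0,-30,0,0,0],[0.3,60,0,0,0,0,0],[0.3,60,0,0,0,0,0],[0.3,0,0,0,0,0,0]]'; python3 -c "
from h import *
snap('scene','s5.png');snap('top','t5.png');crop('s5.png',230,110,430,260,4,'c11.png');crop('t5.png',140,60,310,260,3,'c12.png')"
```

```text
time_s: 19.0
ee_pos: [636.5, 74.6, 35.7]
ee_rot: [-180.0, 0.0, -179.9]
force: [0.2, 0.6, 0.3]
gripper_width: 63.8
time_s: 19.62
ee_pos: [636.3, 74.6, 208.1]
ee_rot: [-180.0, 0.0, -179.9]
force: [-0.4, 0.0, 0.0]
gripper_width: 63.9
time_s: 20.25
ee_pos: [412.3, 74.1, 279.0]
ee_rot: [180.0, 0.0, -179.9]
force: [0.0, 0.2, 0.7]
gripper_width: 63.7
```

View pics/c11.png

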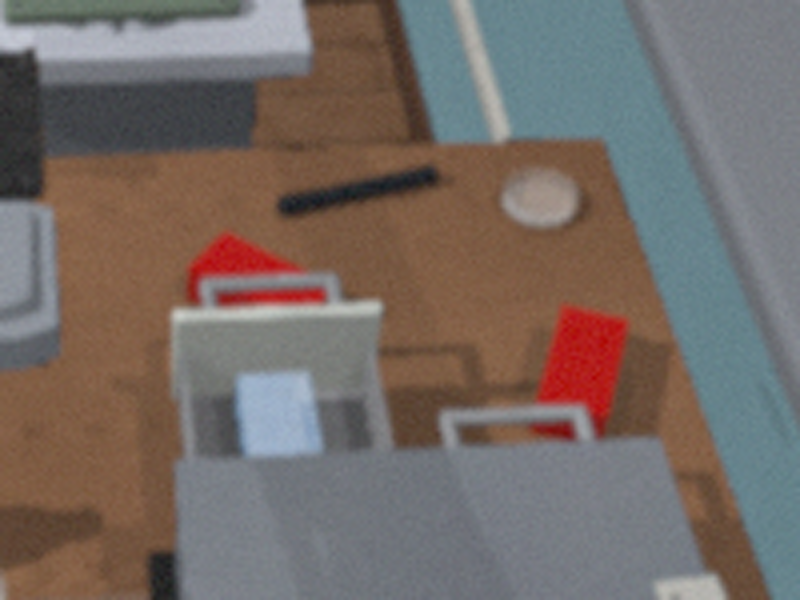

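View pics/c12.png

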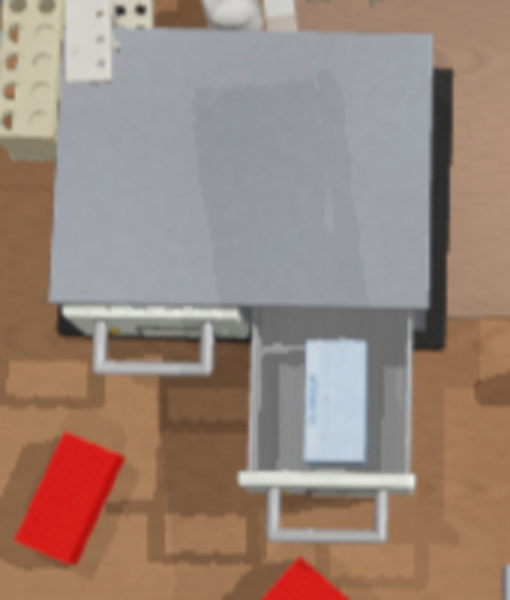

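View pics/s5.png

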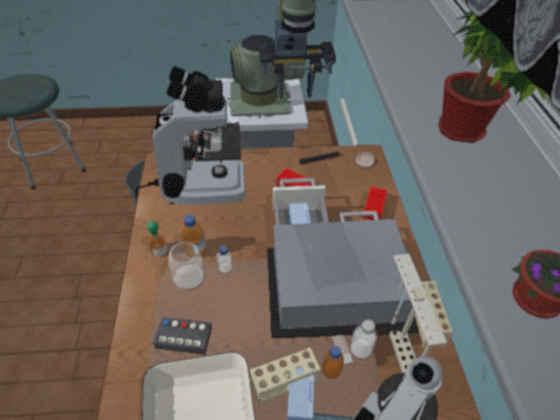

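```bash
python3 -c "
from h import *
t=load('t5.png');g=cv2.cvtColor(t['frame'],cv2.COLOR_RGB2GRAY).astype(float)
t0=load('top0.png');g0=cv2.cvtColor(t0['frame'],cv2.COLOR_RGB2GRAY).astype(float)
def bar(f,g,u0,u1,v0,v1):
    p=g[v0:v1,u0:u1].mean(1);w=np.clip(p-np.median(p)-15,0,None);v=(w*np.arange(v0,v1)).sum()/w.sum();print(p.round(),v.round(2),px2w(f,(u0+u1)/2,v,90).round(1))
bar(t0,g0,237,264,177,193);bar(t,g,237,264,231,247);bar(t,g,178,204,176,192);bar(t0,g0,178,204,176,192)
for c in [(304,340),(366,340),(366,463),(304,462)]: print(px2w(t,140+c[0]/3,60+c[1]/3,64).round(1))
"
```

```text
[ 89.  98. 107. 118. 141. 169. 183. 174. 144. 122. 121. 122. 125. 131.
 134. 134.] 183.08 [658.   74.8  90. ]
[123. 125. 125. 125. 127. 143. 164. 175. 166. 140. 127. 130. 131. 131.
 130. 125.] 238.02 [528.4  72.1  90. ]
[ 90.  90.  94. 103. 128. 165. 181. 173. 143. 114. 106. 106. 108. 112.
 115. 115.] 182.25 [658.  214.9  90. ]
[ 90.  90.  89.  93. 125. 165. 182. 174. 145. 120. 116. 116. 118. 122.
 125. 124.] 182.23 [658.1 214.9  90. ]
[686.2  99.1  64. ]
[687.  49.  64.]
[586.9  47.3  64. ]
[587.   96.8  64. ]
```

```bash
python3 -c "
from workcell import *
print(job_done())"
```

```text
the job is handed in; nothing more can be done
None
```

The job is done and handed in at about 20 s on the robot's clock. The right drawer turned out to be the unlocked one. I pulled it to its stop, laid the light-blue carton flat inside, same side up, and retracted the arm clear of everything. I tested the right drawer first and never touched the left one.

**Last checks:**
- **Right drawer:** the camera puts its bar 129.6 mm further out than when shut, against 130 mm at the stop. At the stop the force rose from about 1.5 N to 6 N with no more movement, well under the 12 N at which the cabinet slides. The arm's own reading gave only 127.6 mm of travel. I think the 2 mm difference is the jaws centring the bar as they closed.
- **Left drawer and cabinet:** the left bar is at its starting position within 0.1 mm, so that drawer is shut and the cabinet has not moved there.
- **Carton:** it lies at x 587–687 and y 47–99, clear of the drawer front and walls and in front of the cabinet. The arm met the drawer floor at the expected height of 30 mm.
- **Bystanders:** the bottles and the jar are still standing in the final picture.

No check failed. The only disagreement was the 2 mm in drawer travel.

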